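Find the key to the kitchen cash box

ROBOT

A 7-joint arm with a two-finger parallel gripper is mounted at the origin on the work surface. World frame = base frame: x ahead of the robot, y to its left, z up, the work surface at z = 0. Lengths are in m, angles in rad, forces in N, time in s.
With the tool pointing down it reaches from about 0.425 to 1.025 m from the base axis. Payload 9.4 kg.
Tool frame: the origin (TCP) lies at the very end of the fingers, on their centre line; the grasp point (between the pads) lies 19 mm behind it (arm.tcp_to_grasp is the z of the grasp point in the tool frame, in m); z points along the fingers, y is the line along which they close (so a half turn about z gives the same grasp; the last joint's range is limited). The gripper opens to 93 mm and grips with 3 to 60 N. Pads are 15 mm wide; open, the fingers measure 128 mm over their backs; the gripper's body (75 mm by 188 mm) begins 65 mm behind the grasp point.
Start: joints at [-1.409, 0.599, -0.003, 1.599, 0.002, 0.943, -0.08], TCP at [0.171, 0.704, 0.219] pointing down, gripper open.
Joint ranges: [-2.57, 2.57], [-0.35, 1.97], [-1.29, 1.29], [0.11, 2.56], [-1.05, 4.19], [0.11, 1.86], [-2.63, 2.63]. Speed limits (rad/s): [2.22, 2.22, 3.01, 3.01, 3.14, 3.14, 3.14].

INTERFACE

Orientations are given as [roll, pitch, yaw] about the fixed x, y, z axes, in that order (R = Rz(yaw) Ry(pitch) Rx(roll)).
In Python, from cell import arm gives the robot as it stands.
- The arm moves only by the tool jog_arm, never from a script. Its argument "motion" is a list that holds one entry, the list of rows, each a list of 7 numbers: the shift along the tool's x, y, z in m, then the turn, a rotation vector about the tool's x, y, z in rad, then the closure, from -1 (fully open) to 1 (shut), so that 0 is half open. In form: [[[dx, dy, dz, wx, wy, wz, grip], ...]]. A call has 1 to 20 rows; each row is the pose to reach, as a shift and turn from the pose commanded when the call began, along the tool's axes at that moment; what a row does not reach only later rows make up. A row lasts 1/10 s, in which the tool goes at most 50 mm and 8.59 degrees, less where a joint would pass 70% of its speed; a pose out of reach is approached as far as the arm can. A call with a gripper value outside its range is refused whole. The fingers move at their own pace and stop on an object; "squeeze" is the grip in N (left out, the last holds). Time passes only in rows, so rows that repeat a pose let the fingers close. It gives the time, the measured TCP pose, the force, the opening and the grip force at its end, in the units of the state.
- arm.get_state(): the state, without advancing time (a new reading comes with each control period).
- arm.camera(name): name is "scene" or "top"; returns a dict with "image" (400x640x3 uint8, red, green, blue), "K" (3x3 intrinsics, pixels), "dist" ([k1, k2, p1, p2, k3] as OpenCV has them; the pictures are not rectified), "R" (3x3) and "t" (3): a world point X has camera coordinates R X + t. Camera axes: x right, y down, z forward; pixel columns grow to the right and rows downward; lengths in m; the calibration is good to about 2 mm. A picture is of the moment at which its call begins. There is no depth.
- arm.hand_in(): hands the job in; it is judged then, once.
The state is a dict: "time_s": time; "joint_positions": joint angles; "qvel": joint speeds; "joint_torque": joint torques, N m; "tcp_pos": TCP position; "ee_rot": TCP orientation; "contact_force": force on the tool from outside, world axes, zero at the start; "ft_torque": the same for the moment, N m; "width": finger opening in m; "finger_force": force on a finger pad.
Only numpy, scipy, OpenCV 4.12 (cv2) and the standard library are available. Lean on these libraries where they do the work, as an engineer would, in place of code of your own. Each camera call takes 0.05 s, during which the arm holds its last target. There are 200 camera calls.

TASK

The blue cash box is locked and nobody remembers which of the three keys in the bamboo stand is its own: try them one at a time, each pushed fully home in the keyhole and turned clockwise, and, without forcing it, put any key that will not turn back upright in a slot of the stand. Turn the right key as far as it goes, about a quarter turn, and leave it in the lock. Then lift the lid by its handle at least half open so that it stays, leaving the spatula, whisk, jar and colander where they are.

Things in the scene. Friction and masses are not known exactly. Their poses are not given: they have to be found in the camera images.
- cashbox: Fixed blue steel cash box, 180 (x) by 280 (y) by 90 mm high; origin at the centre of its underside, x from its front (robot side) to its back, y to its left, z up. The left end (y 70 to 140 mm) is a fixed lock case with a flat top at 90 mm; the hinged lid over the rest is flush with it.
- keyhole (a point): Centre of the keyhole in the lock case's top, 90 mm above the counter, 30 mm in front of and 105 mm left of the box's centre; axes as the box. Slot 29 mm long (x), 6.5 mm wide (y), 10.5 mm in the middle for the shank, in a 4 mm plate. Any key goes in, its width along the slot, until its collar rests on the plate (key origin at this point); only then can it turn. Once turned it is held in.
- lock (a joint): Lock rotor, rad, clockwise from above: 0 locked, stop 1.35, counts as turned from 0.95. Follows the key 0.05 to 0.25 rad behind; friction 0.03 N m; stays where left. A wrong key meets wards after 0.15 to 0.25 rad: the torque then climbs 5 N m per rad (over 1.8 N m is forcing), and it comes out only turned back in line with the slot. The right key needs about 1.5 rad.
- lid (a joint): Lid angle, rad, about its far edge: 0 shut, 1.8 end of travel; half open is 0.75. Locked, it gives less than 0.05. 0.35 kg on a stiff hinge: about 6 N at the handle lifts it and it stays where it is left.
- lid_grip (a point): Middle of the lid's handle, a round steel bar 10 mm thick, 70 mm long along the box's y, on two posts, 36 mm clear height to its middle above the lid's top (126 mm above the counter when shut), near the lid's front edge; axes as the lid.
- lid_hinge (a point): middle of the lid's hinge line at the box's far edge, 86 mm above the counter; the hinge axis is the box's y axis. The handle bar lies 146 mm in front of it and 40 mm above it when shut.
- key_stand: Fixed bamboo key stand, 160 (x) by 60 mm (y), top at 52 mm; origin at the centre of its underside, z up. Its 10 mm thick top has three slots in a row, at x = -48, 0 and 48 mm, each 30 mm long (x) and 11 mm wide (y). In each hangs a key, its collar on the top (key origin at 52 mm), its width along the slot.
- key_red: 85 g key with a red plastic bow 34 x 9 x 34 mm (x, y, z; 10 to 44 mm above the origin); standing blade down. Origin: centre of the underside of its collar (20 mm across, 4 mm thick), z up to the bow. 8 mm shank, pointed, to 42 mm below; two opposite wings, 26 mm wide over both (x), 3.5 mm thick (y), 6 to 34 mm below, with a notch at 6 to 13 mm. Same after a half turn. Whether it fits changes every time.
- key_white: 85 g key with a white plastic bow 34 x 9 x 34 mm (x, y, z; 10 to 44 mm above the origin); standing blade down. Origin: centre of the underside of its collar (20 mm across, 4 mm thick), z up to the bow. 8 mm shank, pointed, to 42 mm below; two opposite wings, 26 mm wide over both (x), 3.5 mm thick (y), 6 to 34 mm below, with a notch at 13 to 20 mm. Same after a half turn. Whether it fits changes every time.
- key_black: 85 g key with a black plastic bow 34 x 9 x 34 mm (x, y, z; 10 to 44 mm above the origin); standing blade down. Origin: centre of the underside of its collar (20 mm across, 4 mm thick), z up to the bow. 8 mm shank, pointed, to 42 mm below; two opposite wings, 26 mm wide over both (x), 3.5 mm thick (y), 6 to 34 mm below, with a notch at 20 to 27 mm. Same after a half turn. Whether it fits changes every time.
- spatula: bamboo spatula, 300 mm long, lying flat; origin under its middle. Not part of the job.
- whisk: yellow silicone whisk with a steel handle, 260 mm long, 60 mm high, lying along its x axis; origin on the counter near its middle. Not part of the job.
- jar: small glass jar with a steel twist cap, 64 mm across, 95 mm high; origin at the centre of its underside. Not part of the job.
- colander: orange plastic colander, 210 mm across the rim, 95 mm high; origin at the centre of its underside. Not part of the job.
There are look-alikes about, which are no part of the job. What is shaped like the key_white but pink is not meant.

How it is judged:
On the way, in this order (a step that is already met when the one before it is completed fails the run):
1. a key is fully home in the keyhole and has turned the lock (value of joint lock above 0.95 rad and ((horizontal distance between key_red and keyhole below 0.006 m and z of key_red in the frame of keyhole between -0.006 and 0.004 m) or (horizontal distance between key_white and keyhole below 0.006 m and z of key_white in the frame of keyhole between -0.006 and 0.004 m) or (horizontal distance between key_black and keyhole below 0.006 m and z of key_black in the frame of keyhole between -0.006 and 0.004 m))), for 0.2 s.
2. the lid is lifted at least half open (value of joint lid above 0.75 rad), for 0.2 s.
At the end, for the whole second after the job is handed in: Lock turned 0.95 rad or more, the right key still home in it (within 6 mm sideways, collar within 4 mm of the plate); the other two keys upright in slots of the stand (collar within 5 mm of its top, tilt under 0.2 rad); lid at rest at 0.75 rad or more (value of joint lock above 0.95 rad and value of joint lid above 0.75 rad and velocity of joint lid between -0.05 and 0.05 rad/s and (((horizontal distance between key_red and keyhole below 0.006 m and z of key_red in the frame of keyhole between -0.006 and 0.004 m) and (horizontal distance between key_white and key_stand below 0.056 m and height (world z) of key_white between 0.047 and 0.057 m and angle between key_white's own z axis and vertical below 0.2 rad) and (horizontal distance between key_black and key_stand below 0.056 m and height (world z) of key_black between 0.047 and 0.057 m and angle between key_black's own z axis and vertical below 0.2 rad)) or ((horizontal distance between key_white and keyhole below 0.006 m and z of key_white in the frame of keyhole between -0.006 and 0.004 m) and (horizontal distance between key_red and key_stand below 0.056 m and height (world z) of key_red between 0.047 and 0.057 m and angle between key_red's own z axis and vertical below 0.2 rad) and (horizontal distance between key_black and key_stand below 0.056 m and height (world z) of key_black between 0.047 and 0.057 m and angle between key_black's own z axis and vertical below 0.2 rad)) or ((horizontal distance between key_black and keyhole below 0.006 m and z of key_black in the frame of keyhole between -0.006 and 0.004 m) and (horizontal distance between key_red and key_stand below 0.056 m and height (world z) of key_red between 0.047 and 0.057 m and angle between key_red's own z axis and vertical below 0.2 rad) and (horizontal distance between key_white and key_stand below 0.056 m and height (world z) of key_white between 0.047 and 0.057 m and angle between key_white's own z axis and vertical below 0.2 rad)))); the robot touches nothing.
It fails at once if a key that will not turn is forced against the wards (over 110 N on a wing, about 1.8 N m) (contact force between any of ward_0_c0, ward_0_c1, ward_1_c0, ward_1_c1, ward_2_c0, ward_2_c1 and anything else above 110 N).
It fails at once if a bystander (spatula, whisk, jar or colander) is shifted by more than 30 mm (distance of any of spatula, whisk, jar, colander from where it was at the start of the episode above 0.03 m).
It also fails if it takes over 72 s, if anything falls off the work surface, if the arm or the gripper's body presses on something with over 40 N, if the wrist force passes 120 N, or if a joint passes its speed limit or range.

## Working session

There is one attempt and no reset: what is moved stays moved. The work goes in short steps, Python scripts to look and compute and a tool call to move; the robot and the scene stay as the last step left them, time stands still between calls to the robot, and variables do not carry over. Pictures are saved under pics/ and viewed, at most 10 in all, crops included, and the job is handed in when it is done.

Besides the shell and the picture viewer there is one more tool, called as name(argument=value, ...) on one line, values as JSON. jog_arm: Moves the arm, as the interface text tells. Its arguments: {"type":"object","properties":{"motion":{"type":"array"},"squeeze":{"type":"number"}},"required":["motion"]}

```bash
mkdir -p pics; ls; python3 - <<'E'
from cell import arm
import cv2
for n in("scene","top"):
    c=arm.camera(n); cv2.imwrite(f"pics/{n}0.png",c["image"][:,:,::-1]); print(c["K"],c["dist"],c["R"],c["t"])
print(arm.get_state())
E
```

```text
pics
[[403.75566248   0.         320.61461653]
 [  0.         403.75566248 201.9369943 ]
 [  0.           0.           1.        ]] [-0.06813096  0.          0.          0.          0.        ] [[-0.79149698  0.61081962  0.02078271]
 [ 0.31424379  0.43589014 -0.84335676]
 [-0.52419784 -0.66098349 -0.536952  ]] [ 0.40225372 -0.06179526  1.38842991]
[[467.95959564   0.         328.56741821]
 [  0.         467.95959564 196.28877785]
 [  0.           0.           1.        ]] [-0.0506203  0.         0.         0.         0.       ] [[-0.02007128 -0.99968108 -0.01532571]
 [-0.99238423  0.02178345 -0.12123954]
 [ 0.12153472  0.01277556 -0.99250496]] [0.00990275 0.52668032 1.36892149]
{'time_s': 0.1, 'joint_positions': array([-1.40868816,  0.6000352 , -0.00257576,  1.60003123,  0.0018232 ,
        0.94290961, -0.0798105 ]), 'qvel': array([ 1.34361136e-03, -2.40209751e-03, -4.01684303e-04, -1.68683175e-03,
        9.03808696e-04,  4.63372750e-06, -1.21025193e-03]), 'joint_torque': array([ 5.84470326e-03, -7.66567969e+01,  1.50240205e+00, -2.52935189e+01,
       -5.23074204e-02,  1.37229165e-02,  5.25951532e-05]), 'tcp_pos': array([0.17139263, 0.70400673, 0.2178597 ]), 'ee_rot': array([-3.14021753e+00,  1.29566393e-04,  2.90287293e+00]), 'contact_force': array([-1.16853009,  0.07600074, -0.06587859]), 'ft_torque': array([-0.01091557, -0.00648667, -0.05054955]), 'finger_force': 0.0, 'width': 0.09320397071768848}
```

View pics/scene0.png

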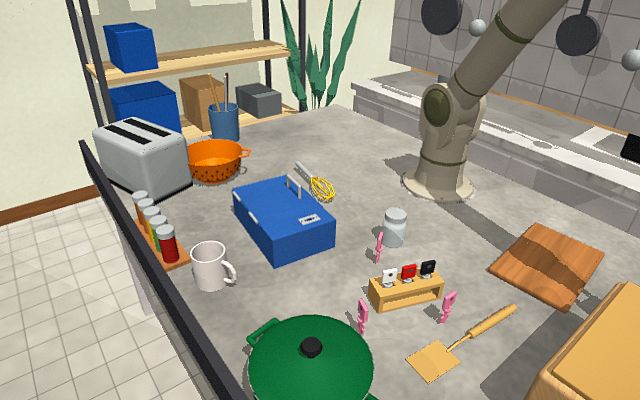

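View pics/top0.png

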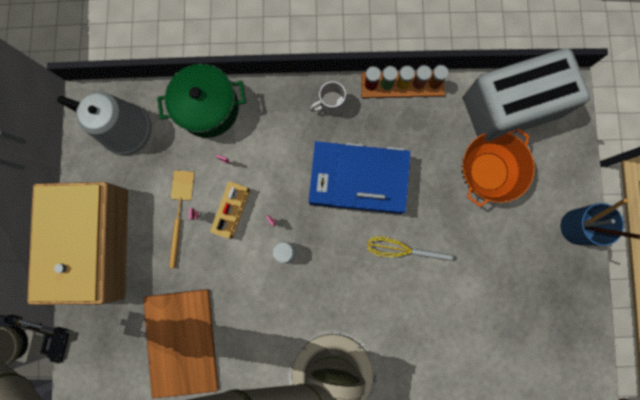

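The overview shows the box at about (360,178) in the top view and the stand at (230,208), with keys white, red and black from top to bottom. I'll enlarge both for measuring.

```bash
python3 - <<'E'
import cv2,numpy as np
t=cv2.imread("pics/top0.png");s=cv2.imread("pics/scene0.png")
z=lambda i,x,y,w,h,k:cv2.resize(i[y:y+h,x:x+w],None,fx=k,fy=k,interpolation=cv2.INTER_CUBIC)
a=np.vstack([z(t,300,135,120,85,5)[:, :600]])
b=z(t,200,175,60,70,6)
c=np.zeros((600,800,3),np.uint8)
c[:340,:480]=z(t,300,135,120,85,4); c[:350,480:780]=z(t,205,175,50,70,6)[:350]
c[350:590,:400]=z(s,360,250,100,60,4); c[350:600,400:800]=cv2.resize(s[170:270,225:345],(400,250),interpolation=cv2.INTER_CUBIC)
cv2.imwrite("pics/crop0.png",c)
E
```

```text
(no output)
```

View pics/crop0.png

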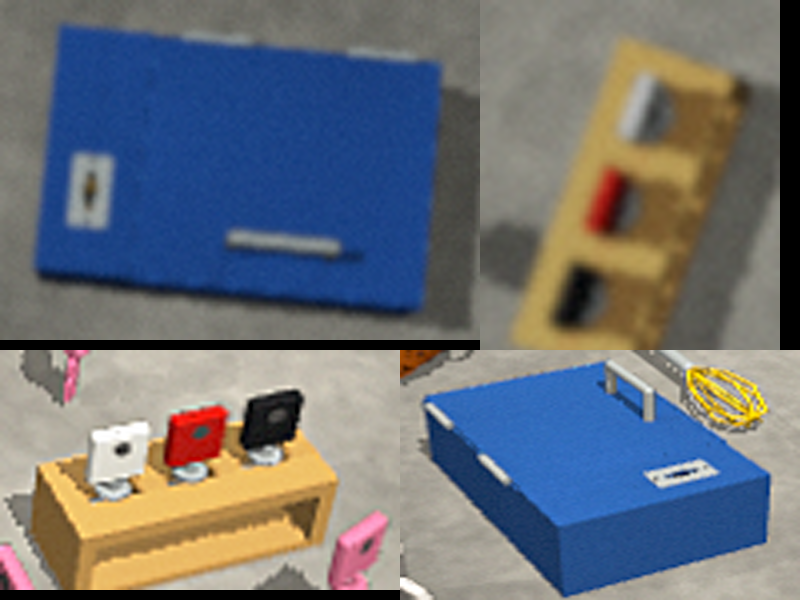

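The crop shows the keyhole plate at top-image pixels (322.5,182.5), the handle at (371,195), and the three key bows in the scene view, white, red and black from left to right. I'll fit the poses now.

```bash
cat > h.py <<'E'
import numpy as np,cv2
from scipy.optimize import least_squares
def proj(c,P): return cv2.projectPoints(np.float64(P).reshape(-1,3),cv2.Rodrigues(c["R"])[0],c["t"],c["K"],np.array(c["dist"]))[0].reshape(-1,2)
def place(p,L):
    c,s=np.cos(p[2]),np.sin(p[2]); L=np.atleast_2d(L)
    return np.c_[p[0]+c*L[:,0]-s*L[:,1],p[1]+s*L[:,0]+c*L[:,1],L[:,2]]
def boxpts(x0,x1,y0,y1,z0,z1): return np.array([[x,y,z] for x in(x0,x1) for y in(y0,y1) for z in(z0,z1)],float)
def hullmoments(c,P):
    h=cv2.convexHull(proj(c,P).astype(np.float32)); m=cv2.moments(h)
    a=m['m00'];return np.array([m['m10']/a,m['m01']/a]),np.array([m['mu20'],m['mu11'],m['mu02']])/a,a
def maskmoments(m):
    n,l,st,ce=cv2.connectedComponentsWithStats(m.astype(np.uint8)); i=1+np.argmax(st[1:,4]); 
    M=cv2.moments((l==i).astype(np.uint8),True); a=M['m00']
    return np.array([M['m10']/a,M['m01']/a]),np.array([M['mu20'],M['mu11'],M['mu02']])/a,a
def ray(c,uv,z):
    u=cv2.undistortPoints(np.float64(uv).reshape(1,1,2),c["K"],np.array(c["dist"])).ravel()
    d=c["R"].T@np.array([u[0],u[1],1]); o=-c["R"].T@c["t"]; return o+d*(z-o[2])/d[2]
E
cat > m.py <<'E'
from cell import arm
from h import *
C={n:arm.camera(n) for n in("scene","top")}
B={"scene":(225,170,120,100),"top":(300,130,120,90)}
S={"scene":(360,250,100,60),"top":(205,175,50,70)}
hsv={n:cv2.cvtColor(C[n]["image"],cv2.COLOR_RGB2HSV).astype(int) for n in C}
def crop(m,b):
    o=np.zeros(m.shape,bool);x,y,w,h=b;o[y:y+h,x:x+w]=m[y:y+h,x:x+w];return o
# box: silhouette filled by convex hull of blue mask
obs={}
for n in C:
    H=hsv[n]; m=crop((abs(H[...,0]-110)<15)&(H[...,1]>140)&(H[...,2]>45),B[n])
    k,l,st,_=cv2.connectedComponentsWithStats(m.astype(np.uint8)); m=(l==1+np.argmax(st[1:,4]))
    f=cv2.morphologyEx(m.astype(np.uint8),cv2.MORPH_CLOSE,np.ones((9,9)))
    ct=max(cv2.findContours(f,0,2)[0],key=cv2.contourArea); M=np.zeros(f.shape,np.uint8);cv2.drawContours(M,[ct],0,1,-1)
    obs[n]=maskmoments(M)
bp=boxpts(-.09,.09,-.14,.14,0,.09)
def res(p,ns=("scene","top")):
    r=[]
    for n in ns:
        a,b,c=hullmoments(C[n],place(p,bp)); r+=list(a-obs[n][0])+list((b-obs[n][1])/obs[n][1][[0,2,2]].max()*20)
    return r
p0=list(ray(C["top"],(360,178),.09)[:2])+[0.05]
for ns in(("top",),("scene",),("scene","top")):
    q=least_squares(res,p0,args=(ns,));print("box",ns,q.x.round(4),np.round(q.fun,2))
kh=place(q.x,[-.03,.105,.09]);print("keyhole",kh, proj(C["top"],kh),proj(C["scene"],kh))
g=place(q.x,[-.06,0,.126]);print("grip approx",proj(C["top"],g))
print("kh from top pix",ray(C["top"],(322.5,182.5),.09),"scene",ray(C["scene"],(309.5,219),.09),"handle top",ray(C["top"],(371,195.5),.126))
# keys
kb=boxpts(-.017,.017,-.0045,.0045,.01,.044)
ks={}
for n in C:
    I=C[n]["image"].astype(int);H=hsv[n]
    ms={"red":((H[...,0]<6)|(H[...,0]>174))&(H[...,1]>170)&(H[...,2]>90),"white":(H[...,1]<35)&(H[...,2]>(170 if n=="scene" else 150)),"black":(H[...,2]<60)&(H[...,1]<90)}
    ks[n]={k:maskmoments(crop(m,S[n])) for k,m in ms.items()}
    print(n,{k:(v[0].round(1),v[2]) for k,v in ks[n].items()})
for perm,xs in((1,(48,0,-48)),):
  for sg in (1,):
    def rs(p,ns=("scene","top"),raw=False):
        r=[]
        for n in ns:
            for k,x in zip(("white","red","black"),xs):
                L=kb+[x*1e-3,0,.052]
                a,_,_=hullmoments(C[n],place(p,L)); r+=list(a-ks[n][k][0])
        return r
    w=ray(C["scene"],ks["scene"]["white"][0],.08)[:2];b=ray(C["scene"],ks["scene"]["black"][0],.08)[:2]
    p0=list((w+b)/2)+[np.arctan2(*(w-b)[::-1])]
    for ns in(("scene",),("scene","top")):
        q=least_squares(rs,p0,args=(ns,),loss="soft_l1");print("stand",ns,q.x.round(4),np.round(rs(q.x,ns),1))
E
python3 m.py
```

```text
box ('top',) [ 0.5753 -0.0923  0.0489] [ 0.13  0.73  0.41 -2.06  0.47]
box ('scene',) [ 0.5708 -0.0937  0.05  ] [ 1.27 -1.47  4.07  0.35 -0.96]
box ('scene', 'top') [ 0.5769 -0.0918  0.0428] [-0.16 -0.36  4.02  0.39 -0.72 -0.07  0.22  0.41 -2.    0.47]
keyhole [[0.54243824 0.01184381 0.09      ]] [[323.62804159 188.54089185]] [[313.68802844 216.54672312]]
grip approx [[361.50419613 194.97421799]]
kh from top pix [0.56007333 0.01476351 0.09      ] scene [0.55782402 0.01442046 0.09      ] handle top [ 0.51489502 -0.12077355  0.126     ]
scene {'red': (array([408.2, 271.2]), 164.0), 'white': (array([410.9, 269.1]), 2628.0), 'black': (array([427.3, 266.7]), 140.0)}
top {'red': (array([225.4, 207.9]), 22.0), 'white': (array([230.6, 192.1]), 22.0), 'black': (array([220.8, 224.3]), 37.0)}
stand ('scene',) [ 0.4742  0.2985 -0.4443] [-16.3   2.9   6.4  -2.1   7.   -0.5]
stand ('scene', 'top') [ 0.4891  0.2943 -0.4387] [-22.3   4.6   0.5  -0.4   1.3   1.1   3.1   2.3   1.3   1.6  -1.2   0.3]
```

Two bugs: float32 hulls break the finite differences, and the white mask leaks into the counter. Fixing both.

```bash
sed -i 's/args=(ns,)/args=(ns,),diff_step=1e-2,x_scale=.1/; s/170 if n=="scene" else 150/205 if n=="scene" else 150/; s/+\[0.05\]/+[-0.1]/' m.py; python3 m.py
```

```text
box ('top',) [ 0.5779 -0.0925 -0.1331] [-0.    0.    0.33 -0.08  0.62]
box ('scene',) [ 0.5763 -0.0935 -0.1205] [-0.01 -0.15  0.24  0.04  0.69]
box ('scene', 'top') [ 0.5772 -0.0927 -0.1218] [-0.13  0.12  0.23  0.04  0.75  0.07  0.22  0.35 -0.2   0.59]
keyhole [[0.56021143 0.01518504 0.09      ]] [[322.35285094 182.45584579]] [[308.92718485 219.45074298]]
grip approx [[358.28903752 194.78797838]]
kh from top pix [0.56007333 0.01476351 0.09      ] scene [0.55782402 0.01442046 0.09      ] handle top [ 0.51489502 -0.12077355  0.126     ]
scene {'red': (array([408.2, 271.2]), 164.0), 'white': (array([389.4, 274.9]), 160.0), 'black': (array([427.2, 266.7]), 136.0)}
top {'red': (array([225.5, 207.9]), 21.0), 'white': (array([230.6, 192.3]), 21.0), 'black': (array([220.9, 224.3]), 32.0)}
stand ('scene',) [ 0.4898  0.2941 -0.3457] [-0.4  0.3  0.3 -0.3  0.1 -0. ]
stand ('scene', 'top') [ 0.4919  0.296  -0.3134] [-0.1  1.6  0.3  0.5 -0.2  0.3  0.6  0.4  0.6  0.5  0.1  0.1]
```

```bash
cat > d.py <<'E'
import sys,numpy as np
from cell import arm
s=arm.get_state(); R0=s["ee_rot"]; p=s["tcp_pos"]
from scipy.spatial.transform import Rotation as Ro
R=Ro.from_euler("xyz",R0)
print("t",round(s["time_s"],1),"p",p.round(4),"rpy",R0.round(3),"F",s["contact_force"].round(1),"M",s["ft_torque"].round(2),"w",round(s["width"],4),"g",round(s["finger_force"],1),"q",s["joint_positions"].round(2))
for a in sys.argv[1:]:
    x,y,z,w=map(float,a.split(","))
    T=Ro.from_euler("xyz",[np.pi,0,w])
    print((R.inv().apply(np.array([x,y,z])-p)).round(4),(R.inv()*T).as_rotvec().round(4))
E
python3 d.py .22,.45,.32,2.81 .4905,.295,.16,2.81 .4905,.295,.06,2.81
```

```text
t 0.3 p [0.1714 0.7043 0.2183] rpy [-3.141  0.     2.903] F [-0.1 -0.1 -0.5] M [ 0.01  0.03 -0.02] w 0.0933 g 0.0 q [-1.41  0.6  -0.    1.6   0.    0.94 -0.08]
[-0.1073 -0.2356 -0.1016] [-0.0005  0.0001  0.0928]
[-0.4068 -0.3222  0.0585] [-0.0005  0.0001  0.0928]
[-0.4068 -0.3221  0.1585] [-0.0005  0.0001  0.0928]
```

jog_arm(motion=[[[-0.02,-0.045,-0.025,0,0,0.02,0.2],[-0.04,-0.09,-0.05,0,0,0.04,0.2],[-0.06,-0.135,-0.075,0,0,0.06,0.2],[-0.08,-0.18,-0.1,0,0,0.093,0.2],[-0.107,-0.22,-0.1,0,0,0.093,0.2],[-0.147,-0.24,-0.1,0,0,0.093,0.2],[-0.187,-0.255,-0.1,0,0,0.093,0.2],[-0.227,-0.265,-0.09,0,0,0.093,0.2],[-0.267,-0.28,-0.07,0,0,0.093,0.2],[-0.307,-0.29,-0.05,0,0,0.093,0.2],[-0.347,-0.3,-0.03,0,0,0.093,0.2],[-0.377,-0.312,0.0,0,0,0.093,0.2],[-0.4,-0.32,0.03,0,0,0.093,0.2],[-0.407,-0.322,0.055,0,0,0.093,0.2],[-0.407,-0.322,0.07,0,0,0.093,0.2],[-0.407,-0.322,0.07,0,0,0.093,0.2]]], squeeze=30)

```text
time_s: 1.9
tcp_pos: [0.4901, 0.2943, 0.1467]
ee_rot: [-3.139, -0.002, 2.809]
contact_force: [-0.3, -0.1, -0.3]
width: 0.0373
finger_force: 0.0
```

```bash
python3 d.py .4905,.295,.06,2.81; python3 - <<'E'
from cell import arm
import cv2,numpy as np
s=arm.camera("scene")["image"][:,:,::-1];t=arm.camera("top")["image"][:,:,::-1]
c=np.zeros((480,800,3),np.uint8)
c[:,:480]=cv2.resize(s[190:310,350:470],(480,480),interpolation=3);c[:,480:]=cv2.resize(t[160:250,195:255],(320,480),interpolation=3)
cv2.imwrite("pics/a1.png",c)
E
```

```text
t 1.9 p [0.4901 0.2943 0.1467] rpy [-3.139e+00 -2.000e-03  2.809e+00] F [-0.3 -0.1 -0.3] M [-0.03  0.01  0.01] w 0.0373 g 0.0 q [-0.72  0.51  0.12  2.02 -0.1   0.61  0.7 ]
[-0.0004  0.001   0.0866] [-0.0031 -0.002  -0.0009]
```

View pics/a1.png

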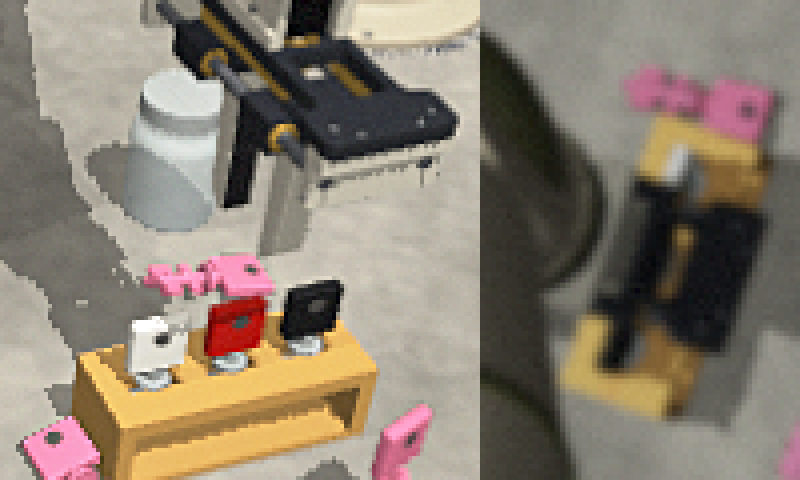

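The stand and its keys haven't moved (red at scene (409,271)), and the gripper is above red. But a pink key now lies near (402,258), which isn't where I saw it before. I'll check the whole scene.

```bash
python3 - <<'E'
from cell import arm
import cv2,numpy as np
s=arm.camera("scene")["image"][:,:,::-1];t=arm.camera("top")["image"][:,:,::-1]
c=np.zeros((600,800,3),np.uint8)
c[:,:480]=cv2.resize(s[200:350,340:460],(480,600),interpolation=3);c[:400,480:]=cv2.resize(t[130:250,180:276],(320,400),interpolation=3)
o=cv2.imread("pics/top0.png");c[400:,480:720]=cv2.resize(o[140:240,180:300],(240,200),interpolation=3)
cv2.imwrite("pics/a2.png",c)
E
```

```text
(no output)
```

View pics/a2.png

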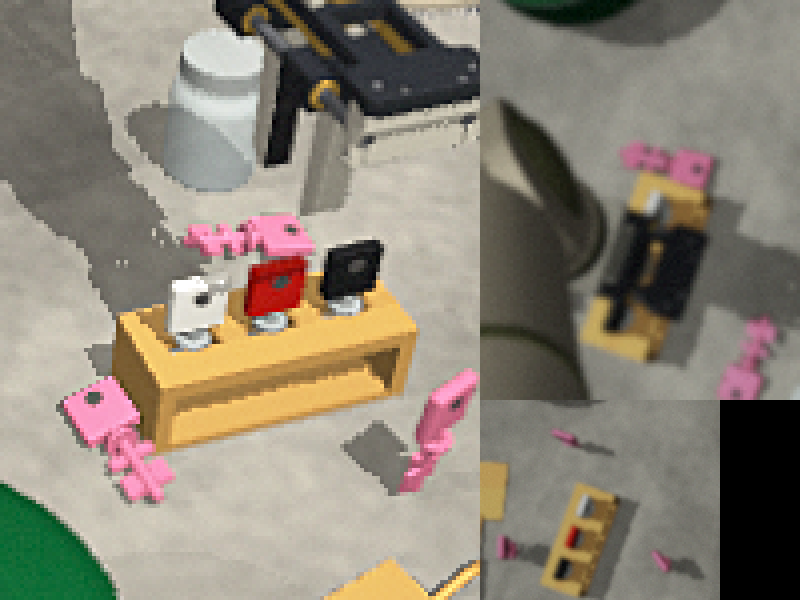

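The pink decoys were standing on end and have just toppled over. They lie clear of the slots, so I'll go on and pick up red.

jog_arm(motion=[[[0,0,0.03,0,0,0,0.2],[0,0.001,0.06,0,0,0,0.2],[0,0.001,0.08,0,0,0,0.2],[0,0.001,0.086,0,0,0,0.2],[0,0.001,0.086,0,0,0,1],[0,0.001,0.086,0,0,0,1],[0,0.001,0.086,0,0,0,1],[0,0.001,0.086,0,0,0,1],[0,0.001,0.086,0,0,0,1],[0,0.001,0.086,0,0,0,1]]], squeeze=30)

```text
time_s: 3.1
tcp_pos: [0.4916, 0.2966, 0.0636]
ee_rot: [3.14, 0.001, 2.81]
contact_force: [-0.9, 0.1, 7.3]
width: 0.0092
finger_force: 30.0
```

```bash
python3 d.py
```

```text
t 3.1 p [0.4916 0.2966 0.0636] rpy [3.14e+00 1.00e-03 2.81e+00] F [-0.9  0.1  7.3] M [-0.09  0.19  0.02] w 0.0092 g 30.0 q [-0.7   0.64  0.09  2.07 -0.12  0.43  0.72]
```

jog_arm(motion=[[[0,0,-0.02,0,0,0,1],[0,0,-0.05,0,0,0,1],[0,0,-0.09,0,0,0,1],[0,0,-0.12,0,0,0,1],[0,0,-0.12,0,0,0,1],[0,0,-0.12,0,0,0,1]]])

```text
time_s: 3.7
tcp_pos: [0.4911, 0.2963, 0.1831]
ee_rot: [3.14, 0.001, 2.81]
contact_force: [-0.4, -0.4, -0.7]
width: 0.0093
finger_force: 30.0
```

```bash
python3 d.py .56,.015,.185,3.017
```

```text
t 3.7 p [0.4911 0.2963 0.1831] rpy [3.14e+00 1.00e-03 2.81e+00] F [-0.4 -0.4 -0.7] M [-0.01 -0.02  0.04] w 0.0093 g 30.0 q [-0.73  0.46  0.13  1.99 -0.09  0.69  0.69]
[-0.1567 -0.2436 -0.002 ] [ 0.0011  0.0008 -0.2071]
```

jog_arm(motion=[[[-0.015,-0.024,0,0,0,-0.02,1],[-0.03,-0.049,0,0,0,-0.04,1],[-0.047,-0.073,0,0,0,-0.06,1],[-0.063,-0.097,0,0,0,-0.08,1],[-0.078,-0.122,0,0,0,-0.1,1],[-0.094,-0.146,0,0,0,-0.12,1],[-0.11,-0.17,0,0,0,-0.14,1],[-0.125,-0.195,0,0,0,-0.16,1],[-0.142,-0.22,0,0,0,-0.18,1],[-0.15,-0.234,0,0,0,-0.2,1],[-0.157,-0.2435,0,0,0,-0.207,1],[-0.157,-0.2435,0,0,0,-0.207,1],[-0.157,-0.2435,0,0,0,-0.207,1],[-0.157,-0.2435,0,0,0,-0.207,1]]])

```text
time_s: 5.1
tcp_pos: [0.5599, 0.0162, 0.1823]
ee_rot: [3.141, -0.001, 3.018]
contact_force: [-1.2, -0.3, -0.1]
width: 0.0086
finger_force: 30.0
```

```bash
python3 d.py .56,.015,.16,3.017; python3 - <<'E'
from cell import arm
import cv2,numpy as np
from h import *
s=arm.camera("scene");t=arm.camera("top")
st=arm.get_state();p=st["tcp_pos"];yaw=st["ee_rot"][2]
o=[p[0],p[1],yaw]; z=p[2]-.0116
L=boxpts(-.017,.017,-.0045,.0045,z+.01,z+.044)
I=s["image"];H=cv2.cvtColor(I,cv2.COLOR_RGB2HSV).astype(int)
m=((H[...,0]<6)|(H[...,0]>174))&(H[...,1]>150)&(H[...,2]>70);m[:150]=0;m[260:]=0;m[:,:230]=0;m[:,400:]=0
ce=maskmoments(m);print("red mask",ce[0],ce[2],"pred",hullmoments(s,place(o,L))[0])
c=np.zeros((600,800,3),np.uint8)
c[:,:]=cv2.resize(I[145:255,240:387,::-1],(800,600),interpolation=3)
for P in [[0,0,z],[0,0,z-.042],[.013,0,z-.034],[-.013,0,z-.034]]:
    q=(proj(s,place(o,P))[0]-[240,145]+.5)*[800/147,600/110];cv2.circle(c,tuple(int(v) for v in q),3,(0,255,0),1)
cv2.imwrite("pics/a3.png",c)
E
```

```text
t 5.1 p [0.5599 0.0162 0.1823] rpy [ 3.141e+00 -1.000e-03  3.018e+00] F [-1.2 -0.3 -0.1] M [ 0.05  0.01 -0.02] w 0.0086 g 30.0 q [-0.18  0.45  0.07  2.02 -0.05  0.67  1.37]
[-0.0003 -0.0012  0.0223] [ 0.0004 -0.0007  0.0012]
red mask [305.30357143 183.25      ] 56.0 pred [309.39375128 183.00925055]
```

View pics/a3.png

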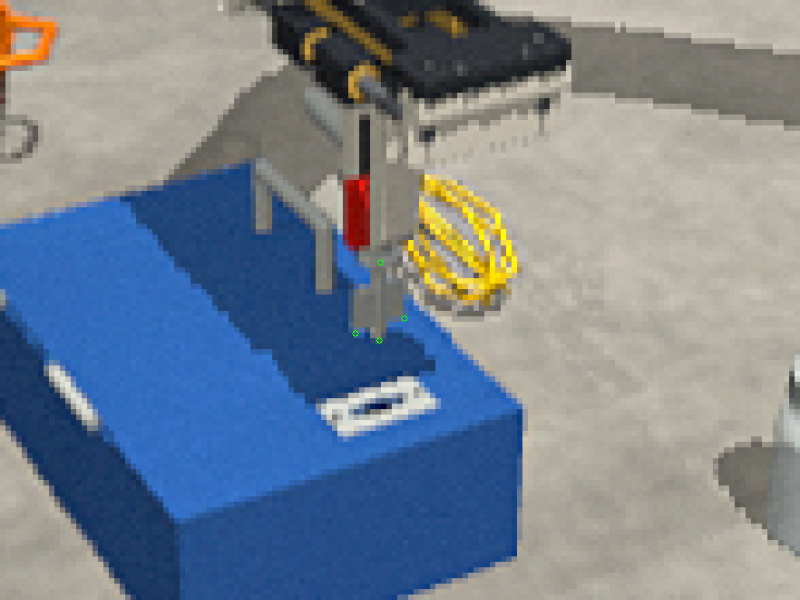

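The key hangs straight, and its wing and tip positions match my model to within a pixel: tip at crop (379,340), keyhole at (381,407). I'll descend with a small correction.

jog_arm(motion=[[[0.0007,-0.0015,0.015,0,0,0,1],[0.0007,-0.0015,0.03,0,0,0,1],[0.0007,-0.0015,0.037,0,0,0,1],[0.0007,-0.0015,0.041,0,0,0,1],[0.0007,-0.0015,0.045,0,0,0,1],[0.0007,-0.0015,0.048,0,0,0,1],[0.0007,-0.0015,0.051,0,0,0,1],[0.0007,-0.0015,0.053,0,0,0,1],[0.0007,-0.0015,0.053,0,0,0,1]]], squeeze=35)

```text
time_s: 6.1
tcp_pos: [0.5598, 0.0144, 0.1296]
ee_rot: [3.141, 0.001, 3.018]
contact_force: [0.8, 5.4, -2.8]
width: 0.0087
finger_force: 35.0
```

```bash
python3 d.py .559,.0148,.1016,3.017
```

```text
t 6.1 p [0.5598 0.0144 0.1296] rpy [3.141e+00 1.000e-03 3.018e+00] F [ 0.8  5.4 -2.8] M [ 1.53 -0.46  0.  ] w 0.0087 g 35.0 q [-0.16  0.52  0.05  2.06 -0.05  0.55  1.37]
[0.0009 0.0003 0.028 ] [0.0009 0.0008 0.0006]
```

The wings have entered. There's about 5 N sideways toward +y, so I'll ease over by 1 mm and continue.

jog_arm(motion=[[[0,0.001,0,0,0,0,1],[0,0.001,0.006,0,0,0,1],[0,0.001,0.012,0,0,0,1],[0,0.001,0.018,0,0,0,1],[0,0.001,0.022,0,0,0,1],[0,0.001,0.025,0,0,0,1],[0,0.001,0.027,0,0,0,1],[0,0.001,0.028,0,0,0,1],[0,0.001,0.028,0,0,0,1]]])

```text
time_s: 7.0
tcp_pos: [0.5594, 0.0145, 0.1016]
ee_rot: [3.142, -0.0, 3.017]
contact_force: [-0.4, 3.2, 1.2]
width: 0.0086
finger_force: 35.0
```

```bash
python3 d.py .559,.0148,.1016,3.017
```

```text
t 7.0 p [0.5594 0.0145 0.1016] rpy [ 3.142 -0.     3.017] F [-0.4  3.2  1.2] M [ 0.93 -0.04  0.02] w 0.0086 g 35.0 q [-0.16  0.57  0.05  2.08 -0.06  0.49  1.38]
[0.0004 0.0002 0.    ] [ 0.     -0.0002 -0.0001]
```

jog_arm(motion=[[[0,0.0005,0.001,0,0,0,1],[0,0.0007,0.002,0,0,0,1],[0,0.0007,0.002,0,0,0,1],[0,0.0007,0.002,0,0,0.06,1],[0,0.0007,0.002,0,0,0.12,1],[0,0.0007,0.002,0,0,0.18,1],[0,0.0007,0.002,0,0,0.2,1],[0,0.0007,0.002,0,0,0.2,1]]])

```text
time_s: 7.8
tcp_pos: [0.5602, 0.015, 0.1015]
ee_rot: [3.141, 0.002, 2.816]
contact_force: [-2.8, 2.9, 21.9]
width: 0.0088
finger_force: 35.0
```

```bash
python3 d.py
```

```text
t 7.8 p [0.5602 0.015  0.1015] rpy [3.141e+00 2.000e-03 2.816e+00] F [-2.8  2.9 21.9] M [0.7  0.97 0.07] w 0.0088 g 35.0 q [-0.2   0.57  0.11  2.09 -0.12  0.49  1.24]
```

The key is home on its collar and has turned 0.2 rad with almost no torque. I'll probe further.

jog_arm(motion=[[[0,0,-0.0012,0,0,0.04,1],[0,0,-0.0012,0,0,0.08,1],[0,0,-0.0012,0,0,0.1,1],[0,0,-0.0012,0,0,0.1,1]]])

```text
time_s: 8.2
tcp_pos: [0.5601, 0.015, 0.1016]
ee_rot: [3.141, 0.001, 2.715]
contact_force: [-0.5, 3.0, 10.6]
width: 0.0087
finger_force: 35.0
```

```bash
python3 d.py
```

```text
t 8.2 p [0.5601 0.015  0.1016] rpy [3.141e+00 1.000e-03 2.715e+00] F [-0.5  3.  10.6] M [0.72 0.17 0.05] w 0.0087 g 35.0 q [-0.22  0.57  0.13  2.09 -0.15  0.49  1.17]
```

jog_arm(motion=[[[0,0,0,0,0,0.04,1],[0,0,0,0,0,0.08,1],[0,0,0,0,0,0.1,1],[0,0,0,0,0,0.1,1]]])

```text
time_s: 8.6
tcp_pos: [0.5603, 0.0152, 0.1016]
ee_rot: [3.141, 0.001, 2.615]
contact_force: [-0.5, 3.6, 10.7]
width: 0.0088
finger_force: 35.0
```

```bash
python3 d.py
```

```text
t 8.6 p [0.5603 0.0152 0.1016] rpy [3.141e+00 1.000e-03 2.615e+00] F [-0.5  3.6 10.7] M [0.81 0.08 0.07] w 0.0088 g 35.0 q [-0.24  0.57  0.16  2.09 -0.19  0.49  1.11]
```

At 0.4 rad the torque is still only 0.07 N m, so no wards. Red looks like the right key, and I'll keep turning.

jog_arm(motion=[[[0,0,0,0,0,0.08,1],[0,0,0,0,0,0.16,1],[0,0,0,0,0,0.24,1],[0,0,0,0,0,0.32,1],[0,0,0,0,0,0.4,1],[0,0,0,0,0,0.48,1],[0,0,0,0,0,0.56,1],[0,0,0,0,0,0.6,1],[0,0,0,0,0,0.6,1]]])

```text
time_s: 9.5
tcp_pos: [0.5609, 0.0154, 0.1016]
ee_rot: [3.139, 0.001, 2.015]
contact_force: [1.6, 3.3, 8.8]
width: 0.0087
finger_force: 35.0
```

```bash
python3 d.py
```

```text
t 9.5 p [0.5609 0.0154 0.1016] rpy [3.139e+00 1.000e-03 2.015e+00] F [1.6 3.3 8.8] M [ 0.85 -0.35  0.04] w 0.0087 g 35.0 q [-0.35  0.59  0.33  2.09 -0.38  0.51  0.7 ]
```

jog_arm(motion=[[[0,0,0,0,0,0.08,1],[0,0,0,0,0,0.16,1],[0,0,0,0,0,0.24,1],[0,0,0,0,0,0.32,1],[0,0,0,0,0,0.4,1],[0,0,0,0,0,0.46,1],[0,0,0,0,0,0.5,1],[0,0,0,0,0,0.53,1],[0,0,0,0,0,0.53,1]]])

```text
time_s: 10.4
tcp_pos: [0.5608, 0.0151, 0.1016]
ee_rot: [3.139, -0.0, 1.485]
contact_force: [1.8, 3.9, 8.1]
width: 0.0089
finger_force: 35.0
```

```bash
python3 d.py
```

```text
t 10.4 p [0.5608 0.0151 0.1016] rpy [ 3.139 -0.     1.485] F [1.8 3.9 8.1] M [ 0.7  -0.3   0.19] w 0.0089 g 35.0 q [-0.45  0.62  0.48  2.1  -0.54  0.55  0.34]
```

jog_arm(motion=[[[0,0,0,0,0,0.04,1],[0,0,0,0,0,0.08,1],[0,0,0,0,0,0.08,1]]])

```text
time_s: 10.7
tcp_pos: [0.5609, 0.0151, 0.1016]
ee_rot: [3.139, -0.0, 1.406]
contact_force: [1.5, 2.8, 8.7]
width: 0.0091
finger_force: 35.5
```

```bash
python3 d.py
```

```text
t 10.7 p [0.5609 0.0151 0.1016] rpy [ 3.139 -0.     1.406] F [1.5 2.8 8.7] M [ 0.63 -0.27  0.55] w 0.0091 g 35.5 q [-0.47  0.62  0.51  2.1  -0.57  0.55  0.29]
```

The torque climbed to 0.55 N m after 1.61 rad in all, so the lock is at its stop. I'll release the key and lift clear.

jog_arm(motion=[[[0,0,0,0,0,-0.02,0.2],[0,0,0,0,0,-0.02,0.2],[0,0,0,0,0,-0.02,0.2],[0,0,-0.02,0,0,-0.02,0.2],[0,0,-0.05,0,0,-0.02,0.2],[0,0,-0.08,0,0,-0.02,0.2],[0,0,-0.08,0,0,-0.02,0.2]]])

```text
time_s: 11.4
tcp_pos: [0.5611, 0.0145, 0.1838]
ee_rot: [3.137, -0.001, 1.426]
contact_force: [0.2, -1.1, 0.1]
width: 0.0372
finger_force: 0.0
```

```bash
python3 d.py .517,-.1205,.18,1.447 .517,-.1205,.107,1.447; python3 - <<'E'
from cell import arm
import cv2,numpy as np
I=arm.camera("scene")["image"]
cv2.imwrite("pics/a4.png",cv2.resize(I[145:275,220:393,::-1],(800,600),interpolation=3))
E
```

```text
t 11.4 p [0.5611 0.0145 0.1838] rpy [ 3.137e+00 -1.000e-03  1.426e+00] F [ 0.2 -1.1  0.1] M [-0.1   0.02 -0.04] w 0.0372 g 0.0 q [-0.55  0.51  0.62  2.04 -0.45  0.72  0.21]
[-0.1399 -0.0241  0.0035] [ 0.0045 -0.0009 -0.0215]
[-0.14   -0.0244  0.0765] [ 0.0045 -0.0009 -0.0215]
```

View pics/a4.png

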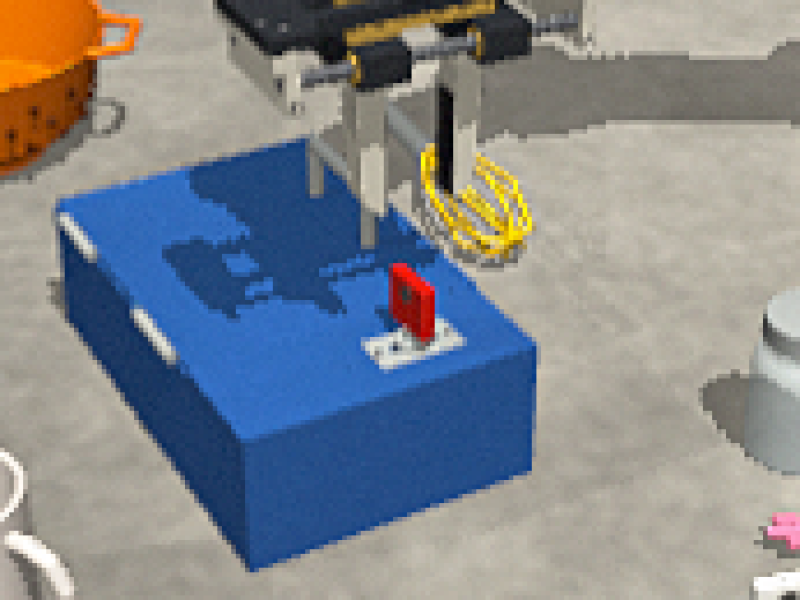

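The red key stands home at crop (412,305), turned across the slot, and the lock plate is clear. Next is the handle.

jog_arm(motion=[[[-0.03,-0.005,0,0,0,-0.005,0.2],[-0.06,-0.01,0,0,0,-0.01,0.2],[-0.09,-0.015,0,0,0,-0.015,0.2],[-0.12,-0.02,0,0,0,-0.02,0.2],[-0.14,-0.0243,0.003,0.0045,0,-0.0215,0.2],[-0.14,-0.0243,0.02,0.0045,0,-0.0215,0.2],[-0.14,-0.0243,0.04,0.0045,0,-0.0215,0.2],[-0.14,-0.0243,0.06,0.0045,0,-0.0215,0.2],[-0.14,-0.0243,0.0765,0.0045,0,-0.0215,0.2],[-0.14,-0.0243,0.0765,0.0045,0,-0.0215,0.2],[-0.14,-0.0243,0.0765,0.0045,0,-0.0215,1],[-0.14,-0.0243,0.0765,0.0045,0,-0.0215,1],[-0.14,-0.0243,0.0765,0.0045,0,-0.0215,1],[-0.14,-0.0243,0.0765,0.0045,0,-0.0215,1],[-0.14,-0.0243,0.0765,0.0045,0,-0.0215,1]]], squeeze=30)

```text
time_s: 12.95
tcp_pos: [0.5158, -0.1198, 0.1049]
ee_rot: [-3.138, -0.0, 1.449]
contact_force: [-0.2, -0.4, 4.0]
width: 0.0095
finger_force: 30.0
```

```bash
python3 d.py; python3 -c "
import numpy as np
r=np.hypot(.146,.04);f=np.arctan2(.04,.146)
for a in np.arange(.1,1.21,.1): print(a.round(1),np.round([.146-r*np.cos(f+a),-(r*np.sin(f+a)-.04)],4))"
```

```text
t 12.9 p [ 0.5158 -0.1198  0.1049] rpy [-3.138 -0.     1.449] F [-0.2 -0.4  4. ] M [ 0.01  0.1  -0.  ] w 0.0095 g 30.0 q [-0.2   0.58  0.48  2.16 -0.54  0.51  0.57]
0.1 [ 0.0047 -0.0144]
0.2 [ 0.0109 -0.0282]
0.3 [ 0.0183 -0.0414]
0.4 [ 0.0271 -0.0537]
0.5 [ 0.037  -0.0651]
0.6 [ 0.0481 -0.0755]
0.7 [ 0.0601 -0.0846]
0.8 [ 0.073  -0.0926]
0.9 [ 0.0866 -0.0992]
1.0 [ 0.1008 -0.1045]
1.1 [ 0.1154 -0.1083]
1.2 [ 0.1304 -0.1106]
```

jog_arm(motion=[[[0,0.002,-0.007,0,0,0,1],[0,0.005,-0.014,0,0,0,1],[0,0.008,-0.021,0,0,0,1],[0,0.011,-0.028,0,0,0,1],[0,0.0145,-0.035,0,0,0,1],[0,0.018,-0.041,0,0,0,1],[0,0.0225,-0.048,0,0,0,1],[0,0.027,-0.054,0,0,0,1],[0,0.027,-0.054,0,0,0,1]]])

```text
time_s: 13.85
tcp_pos: [0.542, -0.1231, 0.1593]
ee_rot: [-3.136, -0.001, 1.448]
contact_force: [-7.6, 2.0, 6.4]
width: 0.009
finger_force: 30.0
```

```bash
python3 d.py
```

```text
t 13.8 p [ 0.542  -0.1231  0.1593] rpy [-3.136e+00 -1.000e-03  1.448e+00] F [-7.6  2.   6.4] M [0.29 1.91 0.01] w 0.009 g 30.0 q [-0.27  0.54  0.57  2.07 -0.46  0.67  0.49]
```

The lid follows with low forces. I'll go on to about 1.1 rad.

jog_arm(motion=[[[0,0.005,-0.006,0,0,0,1],[0,0.01,-0.0115,0,0,0,1],[0,0.0155,-0.017,0,0,0,1],[0,0.021,-0.022,0,0,0,1],[0,0.027,-0.0265,0,0,0,1],[0,0.033,-0.031,0,0,0,1],[0,0.0395,-0.035,0,0,0,1],[0,0.046,-0.039,0,0,0,1],[0,0.053,-0.0425,0,0,0,1],[0,0.0595,-0.0455,0,0,0,1],[0,0.0665,-0.048,0,0,0,1],[0,0.0737,-0.0508,0,0,0,1],[0,0.081,-0.053,0,0,0,1],[0,0.0883,-0.0546,0,0,0,1],[0,0.0883,-0.0546,0,0,0,1],[0,0.0883,-0.0546,0,0,0,1]]])

```text
time_s: 15.45
tcp_pos: [0.6318, -0.1342, 0.2144]
ee_rot: [-3.14, -0.0, 1.449]
contact_force: [-2.5, 1.9, 6.4]
width: 0.0091
finger_force: 30.0
```

```bash
python3 d.py; python3 - <<'E'
from cell import arm
import cv2,numpy as np
I=arm.camera("scene")["image"]
cv2.imwrite("pics/a5.png",cv2.resize(I[115:275,200:413,::-1],(800,600),interpolation=3))
E
```

```text
t 15.4 p [ 0.6318 -0.1342  0.2144] rpy [-3.14  -0.     1.449] F [-2.5  1.9  6.4] M [ 0.28  0.87 -0.02] w 0.0091 g 30.0 q [-0.27  0.57  0.62  1.82 -0.42  0.88  0.42]
```

View pics/a5.png

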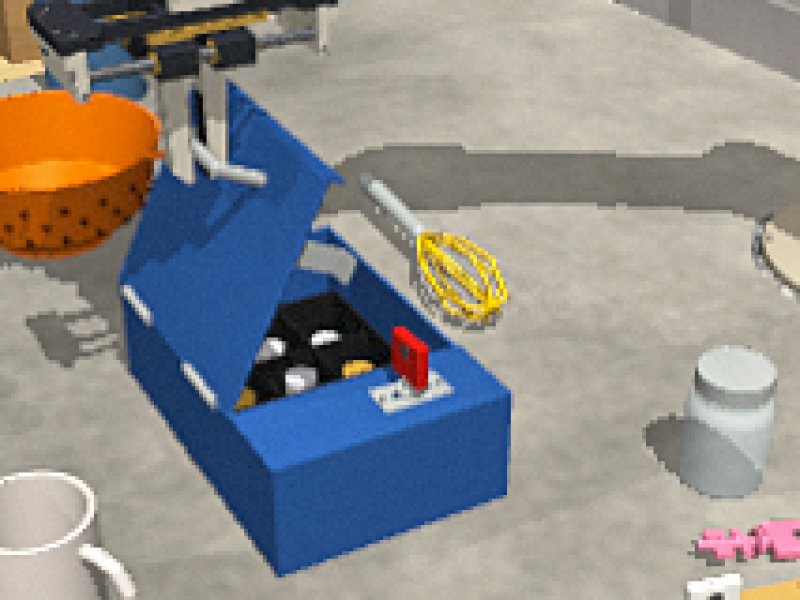

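The lid is open about 1.1 rad, held by the handle bar at crop (230,165), and the red key is still seated. I'll open the fingers a little and go straight up.

jog_arm(motion=[[[0,0,0,0,0,0,0.55],[0,0,0,0,0,0,0.55],[0,0,0,0,0,0,0.55],[0,0,-0.01,0,0,0,0.55],[0,0,-0.025,0,0,0,0.55],[0,0,-0.05,0,0,0,0.55],[0,0,-0.08,0,0,0,0.55],[0,0,-0.11,0,0,0,0.55],[0,0,-0.11,0,0,0,0.55],[0,0,-0.11,0,0,0,0.55]]])

```text
time_s: 16.5
tcp_pos: [0.6311, -0.1342, 0.3239]
ee_rot: [-3.139, -0.0, 1.448]
contact_force: [0.4, 0.5, -0.3]
width: 0.0208
finger_force: 0.0
```

```bash
python3 d.py; python3 - <<'E'
from cell import arm
import cv2,numpy as np
I=arm.camera("scene")["image"]
cv2.imwrite("pics/a6.png",cv2.resize(I[115:325,190:470,::-1],(800,600),interpolation=3))
E
```

```text
t 16.5 p [ 0.6311 -0.1342  0.3239] rpy [-3.139 -0.     1.448] F [ 0.4  0.5 -0.3] M [-0.07  0.05 -0.02] w 0.0208 g 0.0 q [-0.32  0.47  0.69  1.7  -0.33  1.09  0.34]
```

View pics/a6.png

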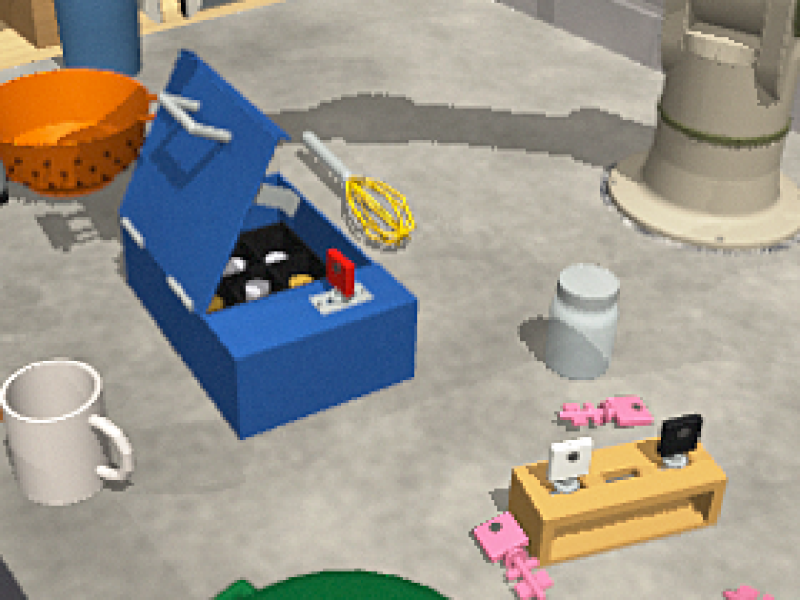

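The lid stays open, the red key is in the lock at (340,272), and white and black stand upright in the stand. The gripper is clear of everything.

```bash
python3 -c "
from cell import arm
print(arm.hand_in())"
```

```text
the job is handed in; nothing more can be done
None
```

I handed the job in at about 16.5 s: red, the first key I tried, turned the lock to its stop and is still in it, the lid stays open at about 1.1 rad, and the white and black keys never left the stand; no verdict came back.

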